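Shut the spectrophotometer lid and key in a reading

ROBOT

A 6-joint arm with a two-finger parallel gripper is mounted at the origin on the work surface. World frame = base frame: x ahead of the robot, y to its left, z up, the work surface at z = 0. Lengths are in m, angles in degrees, forces in N, time in s.
With the tool pointing down it reaches from about 0.25 to 0.725 m from the base axis. Payload 9.7 kg.
Tool frame: the origin (TCP) lies on the centre line of the jaws, within the pads' length; the fingertips stand robot.tip_extent ahead of it and the grasp point (between the pads) lies 6 mm ahead of it (robot.tip_extent is the distance from the TCP to the fingertips, in m); z points along the fingers, y is the line along which they close (so a half turn about z gives the same grasp; the last joint's range is limited). The gripper opens to 85 mm and grips with 20 to 120 N. Pads are 22 mm wide; open, the fingers measure 114 mm over their backs; the gripper's body (76 mm by 85 mm) begins 54 mm behind the grasp point. The pads swing forward as they close: fully open they stand 13 mm farther back than shut.
Start: joints at [66.921, 4.979, 10.078, 95.1, 0, 90], TCP at [0.216, 0.506, 0.256] pointing down, gripper open.
Joint ranges: [-179.16, 179.16], [-48.56, 103.87], [-65.8, 70.77], [-126.05, 130.52], [-82.76, 87.17], [-180, 180]. Speed limits (degrees/s): [127.2, 127.2, 147.25, 180, 180, 180].

INTERFACE

Orientations are given as a 3x3 rotation matrix whose columns are the frame's x, y, z axes.
In Python, from cell import robot gives the robot as it stands.
- The arm moves only by the shell command python3 -m inch 'ROWS'. ROWS is a JSON object of lists of equal length, an entry for each row: "offset": the shift along the tool's x, y, z in mm, a list of three; "turn": the turn, a rotation vector about the tool's x, y, z in degrees, a list of three; "gripper": the finger opening in mm, from 0 to 85.4. In form: {"offset": [[tx, ty, tz], ...], "turn": [[wx, wy, wz], ...], "gripper": [gripper, ...]}. A call has exactly 8 rows; each row is the pose to reach, as a shift and turn from the pose commanded when the call began, along the tool's axes at that moment; what a row does not reach only later rows make up. A row lasts 1/10 s, in which the tool goes at most 50 mm and 8.59 degrees, less where a joint would pass 70% of its speed; a pose out of reach is approached as far as the arm can. A call with a gripper value outside its range is refused whole. The fingers move at their own pace and stop on an object; the grip force is fixed at half the most. Time passes only in rows, so rows that repeat a pose let the fingers close, or fill a call up. It gives the time, the measured TCP pose, the force, the opening and the grip force at its end, in the units of the state.
- robot.get_obs(): the state, without advancing time (a new reading comes with each control period).
- robot.get_image(name): name is "scene" or "side" or "wrist"; returns the picture (400x640x3 uint8, red, green, blue); there is no depth.
- robot.camera_params(name): a dict with "fx", "fy", "cx", "cy" (pixels), "R" (3x3) and "t" (3): a world point X has camera coordinates R X + t. Camera axes: x right, y down, z forward; pixel columns grow to the right and rows downward; lengths in m; the calibration is good to about 2 mm. A picture is of the moment at which its call begins: read the wrist's pose just before it. camera_params takes no time and is no camera call; for the wrist camera it gives the pose at the moment of the call.
- robot.sign_off(): hands the job in; it is judged then, once.
The state is a dict: "clock": time; "q": joint angles; "joint_vel": joint speeds; "tau": joint torques, N m; "ee_pos": TCP position; "ee_rot": TCP orientation; "ft_force": force on the tool from outside, world axes, zero at the start; "moment": the same for the moment, N m; "finger_gap": finger opening in m; "grasp_force": force on a finger pad.
Only numpy, scipy, OpenCV 4.12 (cv2) and the standard library are available. Lean on these libraries where they do the work, as an engineer would, in place of code of your own. Each camera call takes 0.05 s, during which the arm holds its last target. There are 200 camera calls.

TASK

Take a reading on the spectrophotometer: first push its open sample lid fully shut, then on the keypad press the round key, the cross-shaped key and the bar key, in that order and one at a time, each fully down and let spring back up before the next. Do not press the small square key, and leave the jar, beaker and carton where they stand.

Things in the scene. Friction and masses are not known exactly. Their poses are not given: they have to be found in the camera images.
- spectro: spectrophotometer: white case 300 (x) x 320 (y) x 140 mm high with a green trim line, fixed to the bench. Origin at the centre of its underside; x points to the hinge side of the lid, z up. In its top is a well 170 x 120 mm, centred at x = +15 mm, y = 0, covered by the lid when shut.
- lid (a joint): angle of the grey sample lid in rad: 0 = flat and fully shut on the case, grows as it opens (free edge rises); at most 1.5. The lid is a plate 180 mm (from hinge to free edge) x 140 mm wide x 10 mm thick, with a 17 mm long, 50 mm wide, 6 mm thick finger tab beyond the middle of its free edge. It has a stiff hinge and stays at any angle; about 2 to 4 N near the free edge moves it.
- lid_hinge (a point): point on the lid's hinge axis, midway along it, 146 mm above the bench, at x = +95 mm in the spectro frame; the axis runs along the spectro's y. The shut lid reaches from here towards the spectro's -x, and turns about +y as it opens.
- lid_push (a point): point on the middle of the lid's upper (outer) face, 140 mm from the hinge axis and 5 mm above the lid's mid-plane, a good place to push. z is the outward normal of that face, -x points to the free edge.
- keypad: low white console 160 x 160 x 30 mm high, fixed to the bench. Origin at the centre of its underside, z up. It carries four white keys, told apart by shape, each on a black 52 mm square seat 2 mm thick, centred at x, y = +-30 mm (60 mm pitch); which key is in which place varies.
- round_top (a point): centre of the top face of the round disc key, 38 mm across; 44 mm above the bench when up, 12 mm proud of its seat. Axes as the keypad's.
- key_round (a joint): how far the round key is pushed down, in m: 0 = up, 0.006 = fully down. Sprung: about 2 N starts it and 5 N holds it fully down.
- cross_top (a point): centre of the top face of the plus-shaped (cross) key, 42 mm across, arms 14 mm wide, lying along the keypad's x and y; 44 mm above the bench when up, 12 mm proud of its seat. Axes as the keypad's.
- key_cross (a joint): how far the cross key is pushed down, in m: 0 = up, 0.006 = fully down. Sprung: about 2 N starts it and 5 N holds it fully down.
- bar_top (a point): centre of the top face of the straight bar key, 46 mm long along the keypad's y, 16 mm wide; 44 mm above the bench when up, 12 mm proud of its seat. Axes as the keypad's.
- key_bar (a joint): how far the bar key is pushed down, in m: 0 = up, 0.006 = fully down. Sprung: about 2 N starts it and 5 N holds it fully down.
- square_top (a point): centre of the top face of the small square key, 18 mm a side, NOT to be pressed; 44 mm above the bench when up, 12 mm proud of its seat. Axes as the keypad's.
- key_square (a joint): how far the square key is pushed down, in m: 0 = up, 0.006 = fully down. Sprung: about 2 N starts it and 5 N holds it fully down.
- jar: amber glass jar, 60 mm diameter, 85 mm high, loose bystander; origin at the centre of its underside
- beaker: open glass beaker, 64 mm diameter at the rim, 80 mm high, loose bystander; origin at the centre of its underside
- carton: small cardboard carton 60 x 100 x 40 mm high, loose bystander; origin at the centre of its underside

How it is judged:
By the outcome, as a careful person would: the job done as asked, in the order asked, and still so for the second after the job is handed in, with the robot touching nothing.
It also fails if it takes over 48 s, if anything falls off the work surface, if the arm or the gripper's body presses on something with over 40 N, if the wrist force passes 120 N, or if a joint passes its speed limit or range.

## Working session

There is one attempt and no reset: what is moved stays moved. The work goes in short steps, Python scripts to look and compute and a shell command to move; the robot and the scene stay as the last step left them, time stands still between calls to the robot, and variables do not carry over. Pictures are saved under pics/ and viewed, at most 10 in all, crops included, and the job is handed in when it is done.

```bash
mkdir -p pics; python3 - <<'E'
from cell import robot
import cv2,numpy as np
print(robot.tip_extent); o=robot.get_obs(); print(o['clock'],o['ee_pos'],o['ee_rot'],o['finger_gap'])
for n in("scene","side"):
    im=robot.get_image(n); cv2.imwrite(f"pics/{n}0.png",im[...,::-1]); c=robot.camera_params(n)
    print(n,c['fx'],c['cx'],c['cy'],(-c['R'].T@c['t']).round(3),c['R'].round(3).tolist())
E
```

```text
0.025
0.0 [0.21551931 0.50581    0.25558307] [[-9.19975414e-01  3.91975717e-01 -5.24432508e-04]
 [ 3.91976068e-01  9.19974643e-01 -1.19075132e-03]
 [ 1.57190077e-05 -1.30102693e-03 -9.99999154e-01]] 0.08537996648397315
scene 378.39113847611486 318.55342388376613 203.87901657419158 [0.56  0.351 1.057] [[-0.994, 0.109, 0.003], [0.103, 0.941, -0.322], [-0.038, -0.32, -0.947]]
side 495.181082198592 320.4061530222115 205.86695219177514 [ 0.097 -0.273  1.048] [[0.552, -0.833, 0.007], [-0.726, -0.485, -0.488], [0.41, 0.265, -0.873]]
```

View pics/scene0.png

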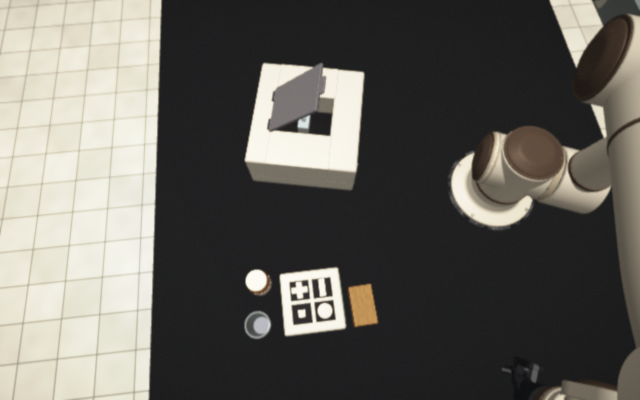

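View pics/side0.png

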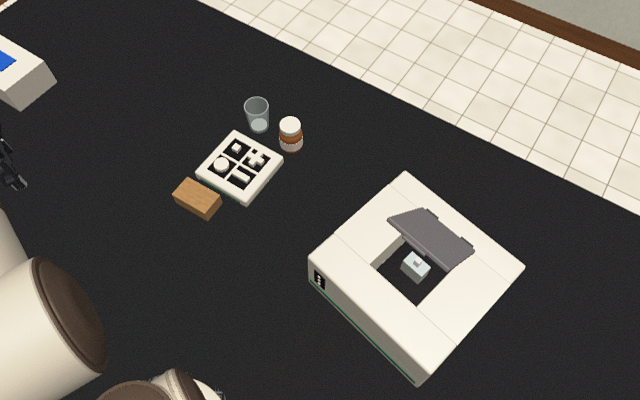

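Scene picture: spectrophotometer around (305,125) with its lid half open (hinge on the left, about x=270 px), keypad at (312,301) with cross (299,290), bar (322,287), square (302,313), round (325,311). The jar (258,282), beaker (257,325) and carton (363,305) stand beside it. The side view agrees, with the round key at (221,163).

```bash
cat > h.py <<'E'
import numpy as np,cv2
from cell import robot
def ray(n,px):
    c=robot.camera_params(n); d=c['R'].T@np.array([(px[0]-c['cx'])/c['fx'],(px[1]-c['cy'])/c['fy'],1]); return -c['R'].T@c['t'],d
def onz(n,px,z):
    o,d=ray(n,px); return o+d*(z-o[2])/d[2]
E
python3 - <<'E'
from h import *
for n,box in(("scene",(270,255,80,90)),("side",(185,120,110,95))):
    im=cv2.imread(f"pics/{n}0.png"); x,y,w,h=box
    g=cv2.cvtColor(im,6)[y:y+h,x:x+w]; g4=cv2.resize(g,None,fx=4,fy=4,interpolation=2)
    _,m=cv2.threshold(g4,150,255,0)
    k,_,st,ce=cv2.connectedComponentsWithStats(m)
    for i in range(1,k):
        if 300<st[i,4]:
            p=(ce[i]+.5)/4-.5+[x,y]; print(n,p.round(1),st[i],onz(n,p,.044).round(4),onz(n,p,.03)[:2].round(4))
a=cv2.imread("pics/scene0.png")[50:200,235:385];b=cv2.imread("pics/side0.png")[160:390,300:535]
cv2.imwrite("pics/c1.png",np.hstack([cv2.resize(a,(400,400),interpolation=2),cv2.resize(b,(400,392),interpolation=2)[:392].copy() if 0 else cv2.resize(b,(400,400),interpolation=2)]))
for n,P in(("scene",[(262,64),(364,71),(355,170),(247,160)]),("side",[(405,171),(525,267),(420,372),(309,258)])):
    Q=np.array([onz(n,p,.14) for p in P]);print(n,Q.round(3).tolist(),Q.mean(0).round(3))
E
```

```text
scene [311.2 300.1] [   39    50   264   273 41231] [0.5674 0.2693 0.044 ] [0.5676 0.2681]
scene [324.5 310.3] [ 190  191   60   64 2956] [0.536  0.2985 0.044 ] [0.5356 0.2977]
scene [301.3 313.1] [111 217  32  35 939] [0.596  0.2989 0.044 ] [0.5965 0.2981]
side [258.6 124.6] [ 264    0   64   44 2362] [0.6791 0.2945 0.044 ] [0.6872 0.3024]
side [287.3 125.9] [ 378    0   62   56 3052] [0.7164 0.2309 0.044 ] [0.725 0.238]
side [239.2 166.6] [   40    40   352   291 38115] [0.55  0.256 0.044] [0.5564 0.2633]
side [235.8 146.6] [187  92  37  33 766] [0.5923 0.2997 0.044 ] [0.5993 0.3077]
side [198.4 195.4] [   0  230  137  142 7847] [0.4329 0.2852 0.044 ] [0.4376 0.293 ]
scene [[0.64, -0.407, 0.14], [0.347, -0.35, 0.14], [0.417, -0.042, 0.14], [0.699, -0.102, 0.14]] [ 0.526 -0.225  0.14 ]
side [[0.699, -0.103, 0.14], [0.632, -0.409, 0.14], [0.341, -0.33, 0.14], [0.412, -0.044, 0.14]] [ 0.521 -0.221  0.14 ]
```

View pics/c1.png

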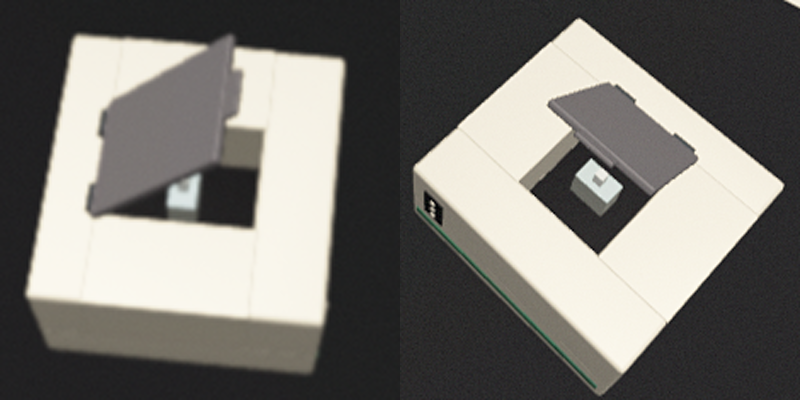

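The crop shows the lid's free-edge corners: scene full-frame about (322,63) and (317.5,112), side about (450,270) and (387,219). I'll triangulate these for the lid angle.

```bash
python3 - <<'E'
from h import *
def tri(a,b):
    o1,d1=ray("scene",a);o2,d2=ray("side",b)
    s=np.linalg.lstsq(np.c_[d1,-d2],o2-o1,rcond=None)[0]; p,q=o1+d1*s[0],o2+d2*s[1]; return (p+q)/2,np.linalg.norm(p-q)
yaw=np.radians(-11.3);X=np.array([np.cos(yaw),np.sin(yaw),0]);H=np.array([.524,-.223,.146])+.095*X
for a,b in(((322,63),(450,270)),((317.5,112),(387,219))):
    P,e=tri(a,b); r=P-H; print(P.round(3),e.round(4),'angle',np.degrees(np.arctan2(r[2],-r@X)),np.hypot(r[2],r@X))
print(H)
for p in((299.5,290),(322,287)): print(onz("scene",p,.044).round(3))
o=robot.get_obs()
R=o['ee_rot']; 
print(R.round(3))
E
```

```text
[ 0.479 -0.286  0.271] 0.0012 angle 44.675835359043 0.17775960035954902
[ 0.506 -0.149  0.267] 0.0022 angle 43.671961759514396 0.17557411311859616
[ 0.61715839 -0.24161488  0.146     ]
[0.595 0.24  0.044]
[0.536 0.239 0.044]
[[-0.92   0.392 -0.   ]
 [ 0.392  0.92  -0.001]
 [-0.    -0.001 -1.   ]]
```

```bash
python3 -m inch '{"offset":[[0,0,-40],[-30,-30,-70],[-65,-65,-90],[-100,-100,-100],[-135,-135,-100],[-170,-170,-100],[-200,-200,-100],[-220,-220,-100]],"turn":[[0,0,-4],[0,0,-10],[0,0,-16],[0,0,-23.08],[0,0,-23.08],[0,0,-23.08],[0,0,-23.08],[0,0,-23.08]],"gripper":[0,0,0,0,0,0,0,0]}'; python3 - <<'E'
from h import *
o=robot.get_obs();print(o['q'],o['ee_rot'].round(3),o['finger_gap'],robot.tip_extent)
E
```

```text
clock: 0.9
ee_pos: [0.3321, 0.2148, 0.3564]
ee_rot: [[-1.0, 0.001, 0.001], [0.001, 1.0, -0.0], [-0.001, -0.0, -1.0]]
ft_force: [-0.4, 0.8, -0.4]
finger_gap: -0.0003
grasp_force: 0.0
[ 3.29055330e+01 -1.21904741e+01  5.27190099e+00  1.07441101e+02
 -2.26870996e-02  3.29896795e+01] [[-1.     0.001  0.001]
 [ 0.001  1.    -0.   ]
 [-0.001 -0.    -1.   ]] -0.00032671183858177676 0.025
```

```bash
python3 -m inch '{"offset":[[-15,-40,0],[-35,-85,0],[-55,-130,0],[-75,-175,0],[-95,-220,0],[-115,-265,0],[-135,-310,0],[-153,-355,0]],"turn":[[0,0,0],[0,0,0],[0,0,0],[0,0,0],[0,0,0],[0,0,0],[0,0,0],[0,0,0]],"gripper":[0,0,0,0,0,0,0,0]}'; python3 -m inch '{"offset":[[-17,-41,0],[-34,-82,0],[-34,-82,20],[-34,-82,35],[-34,-82,45],[-34,-82,55],[-34,-82,65],[-34,-82,70]],"turn":[[0,0,0],[0,0,0],[0,0,0],[0,0,0],[0,0,0],[0,0,0],[0,0,0],[0,0,0]],"gripper":[0,0,0,0,0,0,0,0]}'; python3 - <<'E'
from h import *
for n in("scene","side"): cv2.imwrite(f"pics/{n}1.png",robot.get_image(n)[...,::-1])
a=cv2.imread("pics/scene1.png")[30:200,235:405];b=cv2.imread("pics/side1.png")[130:390,290:550]
cv2.imwrite("pics/c2.png",np.hstack([cv2.resize(a,(400,400)),cv2.resize(b,(400,400))]))
E
```

```text
clock: 1.7
ee_pos: [0.4851, -0.1399, 0.3559]
ee_rot: [[-1.0, 0.0, -0.0], [0.0, 1.0, 0.0], [0.0, 0.0, -1.0]]
ft_force: [1.7, 0.8, 0.9]
finger_gap: 0.0002
grasp_force: 0.0
clock: 2.5
ee_pos: [0.5186, -0.2193, 0.2857]
ee_rot: [[-1.0, -0.0, -0.0], [-0.0, 1.0, 0.0], [0.0, 0.0, -1.0]]
ft_force: [-0.6, -1.0, 0.8]
finger_gap: -0.0001
grasp_force: 0.6
```

View pics/c2.png

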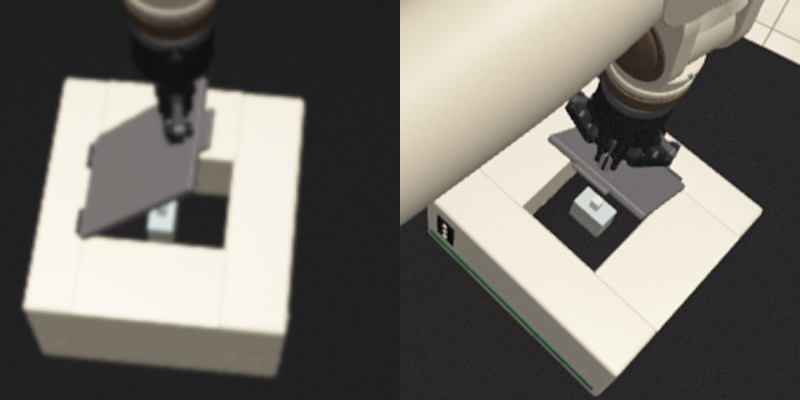

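The side view shows the shut fingertips just above the lid, with nothing touching. Next I follow the lid's arc down.

```bash
python3 -m inch '{"offset":[[2,0,8],[5,1,17],[8,2,26],[12,2,35],[16,3,44],[20,4,53],[25,5,63],[29,6,73]],"turn":[[0,0,0],[0,0,0],[0,0,0],[0,0,0],[0,0,0],[0,0,0],[0,0,0],[0,0,0]],"gripper":[0,0,0,0,0,0,0,0]}'; python3 -m inch '{"offset":[[1,0,4],[2,0,9],[3,1,14],[4,1,19],[5,1,24],[5,1,28],[5,1,32],[5,1,32]],"turn":[[0,0,0],[0,0,0],[0,0,0],[0,0,0],[0,0,0],[0,0,0],[0,0,0],[0,0,0]],"gripper":[0,0,0,0,0,0,0,0]}'
```

```text
clock: 3.4
ee_pos: [0.4898, -0.2137, 0.2132]
ee_rot: [[-1.0, -0.0, 0.001], [-0.0, 1.0, -0.001], [-0.001, -0.001, -1.0]]
ft_force: [1.5, -0.2, -0.1]
finger_gap: 0.0004
grasp_force: 0.6
clock: 4.2
ee_pos: [0.4846, -0.2126, 0.1806]
ee_rot: [[-1.0, 0.0, -0.001], [0.0, 1.0, 0.0], [0.001, 0.0, -1.0]]
ft_force: [-0.9, -0.0, 0.6]
finger_gap: -0.0003
grasp_force: 0.0
```

```bash
python3 -m inch '{"offset":[[0,0,1],[0,0,2],[0,0,3],[0,0,4],[0,0,5],[0,0,5],[0,0,5],[0,0,5]],"turn":[[0,0,0],[0,0,0],[0,0,0],[0,0,0],[0,0,0],[0,0,0],[0,0,0],[0,0,0]],"gripper":[0,0,0,0,0,0,0,0]}'
```

```text
clock: 5.0
ee_pos: [0.4848, -0.2126, 0.1763]
ee_rot: [[-1.0, -0.0, 0.0], [-0.0, 1.0, -0.0], [-0.0, -0.0, -1.0]]
ft_force: [-0.5, 0.6, -1.1]
finger_gap: -0.0
grasp_force: 0.0
```

```bash
python3 - <<'E'
from h import *
for n in("scene","side"): cv2.imwrite(f"pics/{n}2.png",robot.get_image(n)[...,::-1])
a=cv2.imread("pics/scene2.png")[30:200,235:405];b=cv2.imread("pics/side2.png")[130:390,290:550]
cv2.imwrite("pics/c3.png",np.hstack([cv2.resize(a,(400,400)),cv2.resize(b,(400,400))]))
E
```

```text
(no output)
```

View pics/c3.png

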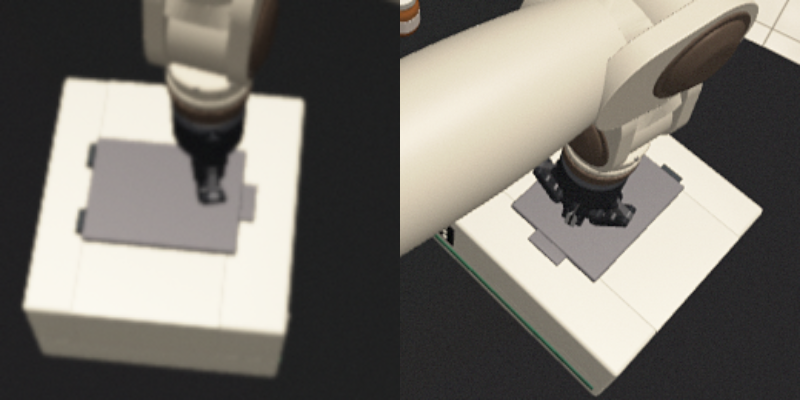

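The lid is nearly flat, but there is no firm contact force yet. I'll keep pressing.

```bash
python3 -m inch '{"offset":[[0,0,0.5],[0,0,1],[0,0,1.5],[0,0,2],[0,0,2],[0,0,2],[0,0,2],[0,0,2]],"turn":[[0,0,0],[0,0,0],[0,0,0],[0,0,0],[0,0,0],[0,0,0],[0,0,0],[0,0,0]],"gripper":[0,0,0,0,0,0,0,0]}'
```

```text
clock: 5.9
ee_pos: [0.4848, -0.2127, 0.1759]
ee_rot: [[-1.0, 0.0, 0.002], [0.0, 1.0, -0.001], [-0.002, -0.001, -1.0]]
ft_force: [-4.0, 2.3, 11.8]
finger_gap: 0.0001
grasp_force: 5.7
```

```bash
python3 -m inch '{"offset":[[0,0,0.5],[0,0,1],[0,0,1.5],[0,0,1.5],[0,0,1.5],[0,0,1.5],[0,0,1.5],[0,0,1.5]],"turn":[[0,0,0],[0,0,0],[0,0,0],[0,0,0],[0,0,0],[0,0,0],[0,0,0],[0,0,0]],"gripper":[0,0,0,0,0,0,0,0]}'
```

```text
clock: 6.7
ee_pos: [0.4848, -0.2127, 0.1757]
ee_rot: [[-1.0, -0.0, 0.003], [-0.0, 1.0, -0.001], [-0.003, -0.001, -1.0]]
ft_force: [-6.3, 2.7, 20.3]
finger_gap: 0.0001
grasp_force: 10.3
```

```bash
python3 -m inch '{"offset":[[0,0,-25],[0,10,-60],[-5,50,-60],[-10,95,-60],[-15,140,-60],[-20,185,-60],[-25,230,-60],[-30,275,-60]],"turn":[[0,0,0],[0,0,0],[0,0,0],[0,0,0],[0,0,0],[0,0,0],[0,0,0],[0,0,0]],"gripper":[0,0,0,0,0,0,0,0]}'; python3 -m inch '{"offset":[[-5,45,0],[-10,90,0],[-15,135,0],[-18,180,0],[-21,215,0],[-21,236,0],[-21,236,30],[-21,236,60]],"turn":[[0,0,0],[0,0,0],[0,0,0],[0,0,0],[0,0,0],[0,0,0],[0,0,0],[0,0,0]],"gripper":[0,0,0,0,0,0,0,0]}'
```

```text
clock: 7.5
ee_pos: [0.5146, 0.0642, 0.2329]
ee_rot: [[-1.0, 0.0, 0.001], [0.0, 1.0, 0.0], [-0.001, 0.0, -1.0]]
ft_force: [0.7, -0.9, 0.2]
finger_gap: 0.0003
grasp_force: 0.0
clock: 8.3
ee_pos: [0.536, 0.2996, 0.1723]
ee_rot: [[-1.0, -0.002, 0.001], [-0.002, 1.0, 0.001], [-0.001, 0.001, -1.0]]
ft_force: [0.3, 0.2, -0.7]
finger_gap: -0.0001
grasp_force: 0.0
```

```bash
python3 - <<'E'
from h import *
for n in("scene","side"): cv2.imwrite(f"pics/{n}3.png",robot.get_image(n)[...,::-1])
print(robot.get_obs()['ee_pos'])
a=cv2.imread("pics/scene3.png")[50:350,240:440];b=cv2.imread("pics/side3.png")[80:390,170:530]
cv2.imwrite("pics/c4.png",np.hstack([cv2.resize(a,(400,600)),cv2.resize(b,(400,345)) if 0 else cv2.copyMakeBorder(cv2.resize(b,(400,345)),0,255,0,0,0)]))
E
```

```text
[0.53412372 0.297779   0.16827386]
```

View pics/c4.png

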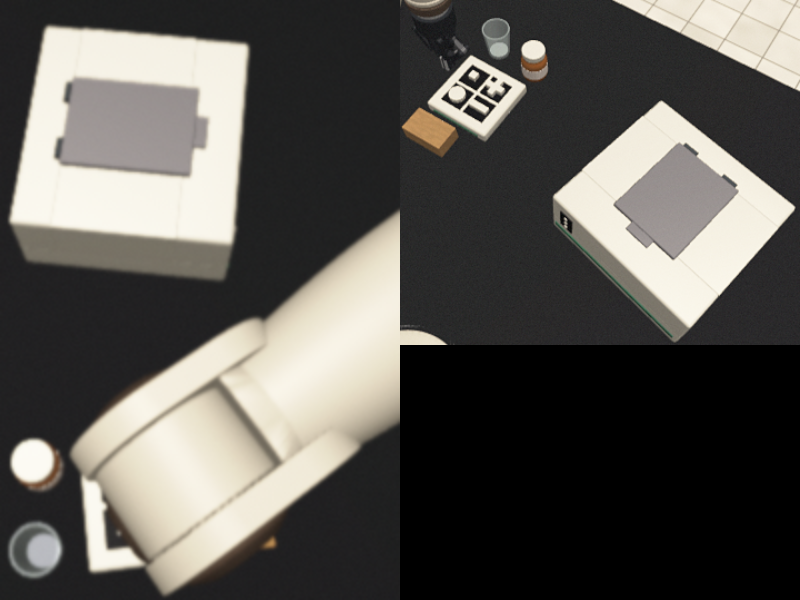

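The lid lies flat and shut. The fingers hang over the keypad, and the jar, beaker and carton are undisturbed. Now the round key.

```bash
python3 -m inch '{"offset":[[0,0,30],[0,0,60],[0,0,75],[0,0,85],[0,0,92],[0,0,92],[0,0,92],[0,0,92]],"turn":[[0,0,0],[0,0,0],[0,0,0],[0,0,0],[0,0,0],[0,0,0],[0,0,0],[0,0,0]],"gripper":[0,0,0,0,0,0,0,0]}';  python3 -m inch '{"offset":[[0,0,3],[0,0,5],[0,0,7],[0,0,9],[0,0,11],[0,0,12],[0,0,12],[0,0,12]],"turn":[[0,0,0],[0,0,0],[0,0,0],[0,0,0],[0,0,0],[0,0,0],[0,0,0],[0,0,0]],"gripper":[0,0,0,0,0,0,0,0]}'
```

```text
clock: 9.2
ee_pos: [0.5362, 0.2986, 0.0819]
ee_rot: [[-1.0, 0.0, 0.001], [0.0, 1.0, 0.001], [-0.001, 0.001, -1.0]]
ft_force: [-0.2, 0.3, 0.8]
finger_gap: 0.0
grasp_force: 0.0
clock: 10.0
ee_pos: [0.5357, 0.2983, 0.069]
ee_rot: [[-1.0, -0.0, -0.0], [-0.0, 1.0, -0.0], [0.0, -0.0, -1.0]]
ft_force: [-1.0, -0.8, 0.8]
finger_gap: 0.0
grasp_force: 0.9
```

Just at contact; now press 8.5 mm more.

```bash
python3 -m inch '{"offset":[[0,0,1.5],[0,0,3],[0,0,4.5],[0,0,6],[0,0,7.5],[0,0,8.5],[0,0,8.5],[0,0,8.5]],"turn":[[0,0,0],[0,0,0],[0,0,0],[0,0,0],[0,0,0],[0,0,0],[0,0,0],[0,0,0]],"gripper":[0,0,0,0,0,0,0,0]}'
```

```text
clock: 10.8
ee_pos: [0.5359, 0.2984, 0.0628]
ee_rot: [[-1.0, -0.0, 0.002], [-0.0, 1.0, 0.001], [-0.002, 0.001, -1.0]]
ft_force: [-9.0, -4.2, 20.9]
finger_gap: -0.0
grasp_force: 10.6
```

```bash
python3 -m inch '{"offset":[[0,0,-20],[0,0,-40],[-20,-20,-40],[-40,-40,-40],[-60,-60,-40],[-60,-60,-40],[-60,-60,-28],[-60,-60,-16]],"turn":[[0,0,0],[0,0,0],[0,0,0],[0,0,0],[0,0,0],[0,0,0],[0,0,0],[0,0,0]],"gripper":[0,0,0,0,0,0,0,0]}'; python3 -m inch '{"offset":[[0,0,4],[0,0,8],[0,0,10],[0,0,12],[0,0,14],[0,0,16],[0,0,16],[0,0,16]],"turn":[[0,0,0],[0,0,0],[0,0,0],[0,0,0],[0,0,0],[0,0,0],[0,0,0],[0,0,0]],"gripper":[0,0,0,0,0,0,0,0]}'
```

```text
clock: 11.6
ee_pos: [0.5953, 0.2388, 0.075]
ee_rot: [[-1.0, -0.0, -0.0], [-0.0, 1.0, 0.0], [0.0, 0.0, -1.0]]
ft_force: [-0.0, 0.4, -0.8]
finger_gap: -0.0
grasp_force: 0.0
clock: 12.4
ee_pos: [0.5958, 0.2387, 0.0629]
ee_rot: [[-1.0, -0.0, 0.002], [-0.0, 1.0, 0.001], [-0.002, 0.001, -1.0]]
ft_force: [-8.6, -0.5, 18.8]
finger_gap: -0.0003
grasp_force: 9.1
```

Cross fully down. The bar key is 60 mm in −x, which is +60 along tool x.

```bash
python3 -m inch '{"offset":[[0,0,-20],[0,0,-40],[20,0,-40],[40,0,-40],[60,0,-40],[60,0,-40],[60,0,-28],[60,0,-16]],"turn":[[0,0,0],[0,0,0],[0,0,0],[0,0,0],[0,0,0],[0,0,0],[0,0,0],[0,0,0]],"gripper":[0,0,0,0,0,0,0,0]}'; python3 -m inch '{"offset":[[0,0,4],[0,0,8],[0,0,10],[0,0,12],[0,0,14],[0,0,16],[0,0,16],[0,0,16]],"turn":[[0,0,0],[0,0,0],[0,0,0],[0,0,0],[0,0,0],[0,0,0],[0,0,0],[0,0,0]],"gripper":[0,0,0,0,0,0,0,0]}'; python3 -m inch '{"offset":[[0,0,-20],[0,0,-40],[0,0,-80],[0,0,-120],[0,0,-150],[0,0,-150],[0,0,-150],[0,0,-150]],"turn":[[0,0,0],[0,0,0],[0,0,0],[0,0,0],[0,0,0],[0,0,0],[0,0,0],[0,0,0]],"gripper":[0,0,0,0,0,0,0,0]}'
python3 - <<'E'
from h import *
for n in("scene","side"): cv2.imwrite(f"pics/{n}4.png",robot.get_image(n)[...,::-1])
E
```

```text
clock: 13.2
ee_pos: [0.5366, 0.2384, 0.0755]
ee_rot: [[-1.0, 0.0, 0.001], [0.0, 1.0, 0.0], [-0.001, 0.0, -1.0]]
ft_force: [-0.1, -0.5, -0.6]
finger_gap: 0.0
grasp_force: 0.0
clock: 14.0
ee_pos: [0.536, 0.2383, 0.0628]
ee_rot: [[-1.0, 0.0, 0.002], [0.0, 1.0, 0.0], [-0.002, 0.0, -1.0]]
ft_force: [-9.3, -5.5, 20.0]
finger_gap: -0.0003
grasp_force: 10.1
clock: 14.8
ee_pos: [0.5355, 0.2383, 0.2089]
ee_rot: [[-1.0, -0.0, -0.001], [-0.0, 1.0, -0.001], [0.001, -0.001, -1.0]]
ft_force: [-0.1, -0.0, 0.2]
finger_gap: 0.0
grasp_force: 0.0
```

View pics/side4.png

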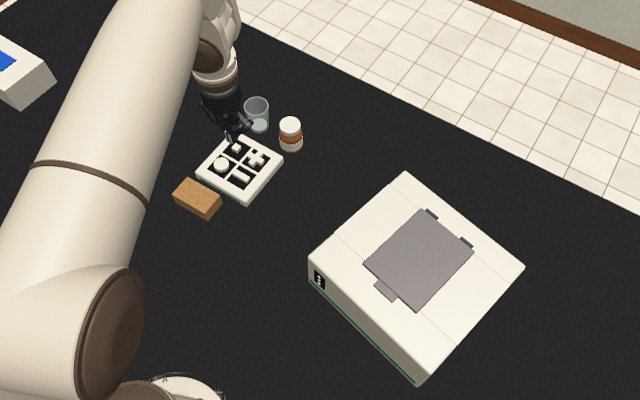

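The lid is shut at (420,258), the keys at (240,165) are up again, the bystanders have not moved, and the arm is clear.

```bash
python3 -c "
from cell import robot
print(robot.sign_off())"
```

```text
the job is handed in; nothing more can be done
None
```

The lid is pushed fully shut, and the round, cross and bar keys were each pressed fully down in that order and let back up; I kept clear of the square key, the jar, beaker and carton look unmoved, and the job was handed in at about 15 s.

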